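Slide the inlay block home in the jig's corner pocket

TASK

On the woodcarver's jig, use the fingertips to push the small rectangular inlay block flat against the long rail first, then slide it along the rail, keeping it against the rail, until it is fully home in the corner pocket, touching the rail and the end stop. Do not lift or tip the block, and leave the round plug, the tools and everything else where they are; finish with the hand clear.

Things in the scene. Friction and masses are not known exactly. Their poses are not given: they have to be found in the camera images.
- jig: low plywood jig screwed to the bench, rigid: board 160 (its x) x 300 (its y) x 15 mm thick, origin under its centre, on the bench, z up. A long aluminium rail runs along its y on the side away from the robot: inner face at x = +55, 20 thick, 300 long, top 12 mm above the board. At its +y end (robot's left) an end stop crosses from the rail to x = -16, inner face at y = +132. No wall at the -y end
- corner (a point): inner corner of the pocket, on the board's top (15 mm above the bench), where the inner faces of rail and end stop meet; axes as jig. The block is home with its long sides along the rail and its origin at x = -22 mm (from the rail face), y = -30 mm (from the stop face) from here. Rail, stop and cheek all stand 12 mm above the board
- cheek (a point): end of the pocket's short third wall (cheek), at board height: inner face 47 mm from the rail's, running from here 29 mm along the jig's +y to the end stop, 16 mm thick; from here towards -y a slanting lead-in goes on for 23 mm, 17 mm outwards from the rail; axes as jig
- block: the small loose rectangular dark-wood inlay block with a thin copper line let into its top, 44 (its x) x 60 (its y) x 18 mm high, light (30 to 60 g); origin under its centre, z up. It lies flat on the jig's board clear of the rail, roughly lengthwise to the rail, 105 to 160 mm along the rail short of home
- plug: round dark-wood plug standing on the jig's board, 36 mm across, 22 mm high; a bystander, leave it; origin under its centre
- chisel_wide: wide chisel, wooden handle, lying along the rail on the jig's outer side, about 240 mm long; a bystander, leave it; origin near its ferrule, on the bench
- chisel_narrow: narrow chisel lying on the bench to the robot's right, about 240 mm long; a bystander, leave it; origin near its ferrule, on the bench
- mallet: brass-headed carver's mallet lying to the robot's left, about 230 mm long; a bystander, leave it; origin under the middle of its handle
- offcut: pale rectangular offcut, 50 x 85 x 22 mm high, on the bench beside the jig on the robot's side; a bystander, leave it; origin under its centre
- wax_jar: squat amber jar, 66 mm across, 70 mm high; a bystander, leave it; origin under its centre
- glue_bottle: white glue bottle, 60 mm across, 160 mm high; a bystander, leave it; origin under its centre
Mind the look-alikes: they are no part of the job. Leave any blue or yellow look-alike of the block alone.

How it is judged (in metres and radians):
On the way, in this order (a step that is already met when the one before it is completed fails the run):
1. the block lies flat along the rail, still well short of the pocket (x of block in the frame of corner above -0.0265 m and angle between the y axis of block and the y axis of jig, either way round below 0.1 rad and y of block in the frame of corner below -0.08 m), for 0.2 s.
2. the block is home in the corner pocket (x of block in the frame of corner between -0.0255 and -0.019 m and y of block in the frame of corner between -0.0335 and -0.026 m and angle between the y axis of block and the y axis of jig, either way round below 0.07 rad and z of block in the frame of jig below 0.018 m), for 0.2 s.
At the end, for the whole second after the job is handed in: the block lies flat and at rest in the corner pocket, within 3.5 mm of the rail and of the end stop and parallel to the rail within 0.07 rad; every bystander within 20 mm of where it was (all of step 2 and linear speed of block below 0.01 m/s and distance of each of plug, chisel_wide, chisel_narrow, mallet, offcut, wax_jar, glue_bottle from where it was at the start of the episode below 0.02 m); the robot touches nothing.
It fails at once if the block is lifted off the board by more than 7 mm or tipped by more than 0.3 rad (z of block in the frame of jig above 0.022 m or angle between block's own z axis and vertical above 0.3 rad).
It fails at once if the block comes within 40 mm of home while more than 8 mm away from the rail or turned more than 0.25 rad from it (y of block in the frame of corner above -0.07 m and (x of block in the frame of corner below -0.03 m or angle between the y axis of block and the y axis of jig, either way round above 0.25 rad)).
It fails at once if a bystander is moved by more than 20 mm (distance of any of plug, chisel_wide, chisel_narrow, mallet, offcut, wax_jar, glue_bottle from where it was at the start of the episode above 0.02 m).
It also fails if it takes over 40 s, if anything falls off the work surface, if the arm or the gripper's body presses on something with over 40 N, if the wrist force passes 120 N, or if a joint passes its speed limit or range.

ROBOT

A 6-joint arm with a two-finger parallel gripper is mounted at the origin on the work surface. World frame = base frame: x ahead of the robot, y to its left, z up, the work surface at z = 0. Lengths are in mm, angles in degrees, forces in N, time in s.
With the tool pointing down it reaches from about 300 to 850 mm from the base axis. Payload 4.2 kg.
Tool frame: the origin (TCP) lies midway between the tips of the shut fingers; the grasp point (between the pads) lies env.hold_point_z behind it (env.hold_point_z is the distance from the TCP to the grasp point, in mm); z points along the fingers, y is the line along which they close (so a half turn about z gives the same grasp; the last joint's range is limited). The gripper opens to 91 mm and grips with 3 to 60 N. Pads are 32 mm wide; open, the fingers measure 118 mm over their backs; the gripper's body (76 mm by 178 mm) begins 60 mm behind the grasp point.
Start: joints at [-68.067, 18.312, 89.639, -0, 72.044, -1.146], TCP at [225.402, -528.996, 213.976] pointing down, gripper open.
Joint ranges: [-177.97, 177.97], [-48.28, 115.42], [12.27, 149.76], [-77.06, 257.06], [2.81, 150.46], [-146.56, 146.56]. Speed limits (degrees/s): [147.25, 147.25, 180, 180, 180, 180].

INTERFACE

Orientations are given as [roll, pitch, yaw] about the fixed x, y, z axes, in that order (R = Rz(yaw) Ry(pitch) Rx(roll)).
In Python, from workcell import env, viewer, spotter gives the robot as it stands.
- The arm moves only by the tool apply_moves, never from a script. Its arguments are lists of equal length, an entry for each row: "delta_pos": the shift along the world's x, y, z normalised to -1 to 1, where 1 is 120 mm, a list of three; "rot": the turn, a rotation vector about the world's x, y, z normalised to -1 to 1, where 1 is 1.5 rad, a list of three; "hand": the opening, from 0 (shut) to 1 (fully open). A call has 1 to 10 rows; each row is the pose to reach, as a shift and turn from the pose commanded when the call began; what a row does not reach only later rows make up. A row lasts 1/12 s, in which the tool goes at most 41.7 mm and 7.16 degrees, less where a joint would pass 70% of its speed; a pose out of reach is approached as far as the arm can. A call with a number of a shift or a turn outside -1 to 1 is refused whole. A call with a gripper value outside its range is refused whole. The fingers move at their own pace and stop on an object; "newtons" is the grip in N (left out, the last holds). Time passes only in rows, so rows that repeat a pose let the fingers close. It gives the time, the measured TCP pose, the force, the opening and the grip force at its end, in the units of the state.
- env.state(): the state, without advancing time (a new reading comes with each control period).
- viewer.grab_frame(name): name is "scene" or "top" or "wrist"; returns a dict with "pixels" (400x640x3 uint8, red, green, blue), "camera_matrix" (3x3 intrinsics, pixels), "R" (3x3) and "t" (3): a world point X has camera coordinates R X + t; the wrist camera has in their place "mount" (4x4, takes a point from camera to tool coordinates, whose origin is the TCP and whose axes are the flange's). Camera axes: x right, y down, z forward; pixel columns grow to the right and rows downward; lengths in mm; the calibration is good to about 2 mm. The wrist camera is an equidistant fisheye: a pixel r from the principal point sees the ray r / f radians off the axis. A picture is of the moment at which its call begins: read the wrist's pose just before it. There is no depth.
- env.job_done(): hands the job in; it is judged then, once.
Trained networks look in a picture, given as the dict that the camera call returned (one of the last four; its "shot" number tells which), for a name from the list of things; names that differ only in an ending like _2 or _b are one class to them, and where a whole thing is asked for, a point or a joint stands for the part that bears it (a point fixed in the world has none). Each returns a list of dicts, best first, with "score" (0 to 1); they miss things now and then, are a little off and sometimes report something else, mostly with a low value. They report only what shows in the picture. A call takes as long as a camera call. They do not tell look-alikes from the thing itself.
- spotter.trace(picture, query): "mask" (400x640 bool, what is visible of it) and "box" ([centre column, centre row, width, height] in pixels, round what is visible of it).
- spotter.landmark_of(picture, query): "position" ([column, row] in pixels: a listed point, or the origin of a listed thing).
The state is a dict: "time_s": time; "qpos": joint angles; "qvel": joint speeds; "effort": joint torques, N m; "ee_pos": TCP position; "ee_rot": TCP orientation; "force": force on the tool from outside, world axes, zero at the start; "torque": the same for the moment, N m; "gripper_width": finger opening in mm; "gripper_force": force on a finger pad.
Only numpy, scipy, OpenCV 4.12 (cv2) and the standard library are available. Lean on these libraries where they do the work, as an engineer would, in place of code of your own. Each camera call takes 0.05 s, during which the arm holds its last target. There are 200 camera calls.

## Working session

There is one attempt and no reset: what is moved stays moved. The work goes in short steps, Python scripts to look and compute and a tool call to move; the robot and the scene stay as the last step left them, time stands still between calls to the robot, and variables do not carry over. Pictures are saved under pics/ and viewed, at most 10 in all, crops included, and the job is handed in when it is done.

Besides the shell and the picture viewer there is one more tool, called after "Emit:" by a JSON object that holds its "op" and its "data", one argument or row to a line. apply_moves: Moves the arm, as the interface text tells. Its arguments: {"type":"object","properties":{"delta_pos":{"type":"array"},"rot":{"type":"array"},"hand":{"type":"array"},"newtons":{"type":"number"}},"required":["delta_pos","rot","hand"]}

```bash
ls; mkdir -p pics
cat > h.py <<'E'
import numpy as np, cv2
from workcell import env, viewer, spotter
def ray(p,uv):
    K=np.array(p["camera_matrix"]);R=np.array(p["R"]);t=np.array(p["t"])
    d=R.T@np.linalg.inv(K)@np.array([uv[0],uv[1],1.0]);return -R.T@t,d
def at(p,uv,z):
    c,d=ray(p,uv);return c+d*(z-c[2])/d[2]
def save(p,n): cv2.imwrite("pics/"+n,p["pixels"][:,:,::-1])
E
python3 - <<'E'
from h import *
print(env.state()); print(env.hold_point_z)
for n in("scene","top"):
    p=viewer.grab_frame(n); save(p,n+"0.png")
    print(n,-np.array(p["R"]).T@np.array(p["t"]))
    for q,z in(("jig",0),("corner",15),("cheek",15),("block",15),("plug",15),("offcut",0),("chisel_wide",0),("chisel_narrow",0),("mallet",0),("wax_jar",0),("glue_bottle",0)):
        for r in spotter.landmark_of(p,q)[:3]: print(q,round(r["score"],2),np.round(r["position"],1),np.round(at(p,r["position"],z),1))
E
```

```text
pics
{'time_s': 0.0, 'qpos': array([-6.80677172e+01,  1.83522932e+01,  8.97057721e+01, -1.06758678e-03,
        7.20423848e+01, -1.14575163e+00]), 'qvel': array([-0.07893182, -0.12755496,  0.01427251, -0.05996187, -0.00048687,
        0.0428761 ]), 'effort': array([ 5.05025000e-04, -4.12458837e+01, -2.31973225e+01,  7.25919474e-02,
        4.55339835e-02, -1.12858261e-04]), 'ee_pos': array([ 225.2040934 , -528.52893864,  213.11802535]), 'ee_rot': array([-1.79899550e+02, -9.93782391e-04,  2.30783636e+01]), 'force': array([ 0.23117045, -0.18685786,  0.07776118]), 'torque': array([ 0.02878138, -0.02084422, -0.04254386]), 'gripper_force': 0.0, 'gripper_width': 90.96660796288012}
18.8
scene [1004.8162752  -331.97245368  937.57929361]
jig 0.69 [340.8 204. ] [555.3  58.6   0. ]
jig 0.19 [376.7 194.5] [587.9 166.5  -0. ]
corner 0.78 [391.  202.7] [639.7 174.7  15. ]
cheek 0.61 [377.3 193.8] [593.7 161.5  15. ]
block 0.75 [329.4 203.1] [541.7  27.   15. ]
block 0.74 [258.2 233.7] [ 513.9 -191.    15. ]
block 0.64 [293.7 167.8] [376.2  10.   15. ]
plug 0.71 [359.5 183.8] [536.2 140.2  15. ]
of
[... 452 characters left out ...]
70.1] [638.7 183.   15. ]
corner 0.45 [255.9 187.7] [589. 161.  15.]
cheek 0.68 [256.1 190. ] [582.6 160.5  15. ]
block 0.77 [380.7 212.3] [ 514.3 -186.1   15. ]
block 0.74 [300.4 201.8] [547.6  37.7  15. ]
block 0.72 [255.5 274.4] [349.3 164.6  15. ]
plug 0.67 [259.5 210. ] [526.7 151.7  15. ]
chisel_wide 0.95 [314.9 165.8] [649.8  -4.7   0. ]
chisel_wide 0.2 [300.4 203.3] [543.9  38.2   0. ]
chisel_narrow 0.8 [472.2 243.6] [ 421.2 -446.8    0. ]
chisel_narrow 0.52 [171.9 173.5] [634.3 398.9   0. ]
mallet 0.8 [146.5 241.9] [443.5 469.5   0. ]
wax_jar 0.76 [173.5 174.2] [632.2 394.5   0. ]
wax_jar 0.62 [475.8 245.1] [ 416.8 -456.9    0. ]
glue_bottle 0.59 [438.6 160.3] [ 660.1 -358.7    0. ]
```

Run:
```python
from h import *
p=cv2.imread("pics/top0.png")[120:320,190:450]; cv2.imwrite("pics/top0c.png",cv2.resize(p,None,fx=3,fy=3,interpolation=cv2.INTER_CUBIC))
p=cv2.imread("pics/scene0.png")[120:320,210:460]; cv2.imwrite("pics/scene0c.png",cv2.resize(p,None,fx=3,fy=3,interpolation=cv2.INTER_CUBIC)[:600])
```

```text
(no output)
```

View pics/top0c.png

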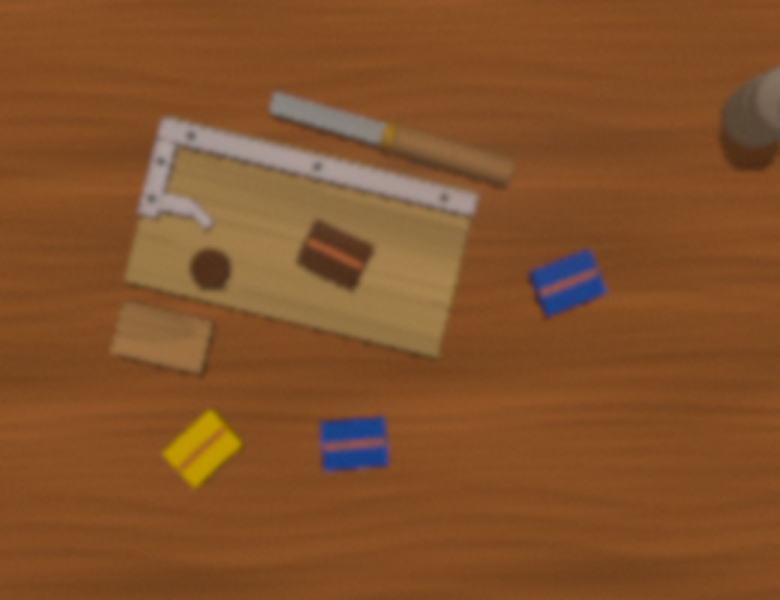

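View pics/scene0c.png

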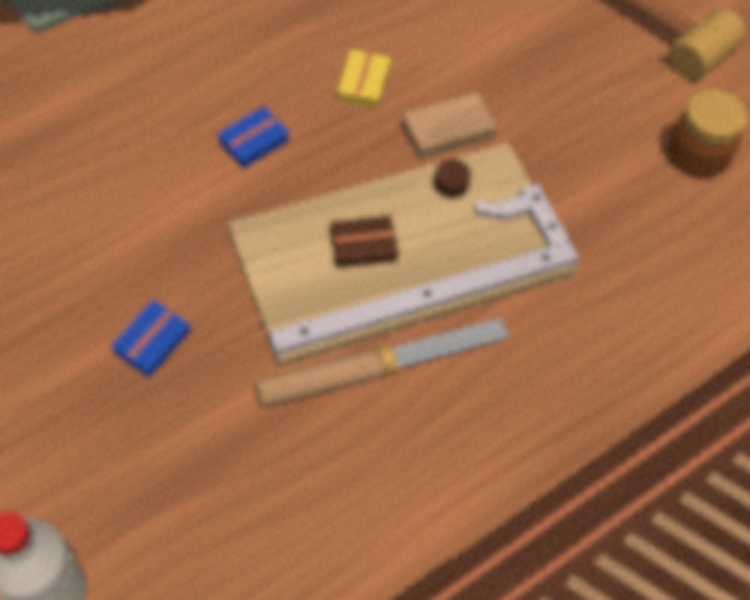

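Emit:
{"op": "apply_moves", "data": {
  "delta_pos": [
    [0.5,1,0],
    [0.5,1,0],
    [0.5,1,0],
    [0.5,1,0]
  ],
  "rot": [
    [0,0,0.317],
    [0,0,0.317],
    [0,0,0.317],
    [0,0,0.317]
  ],
  "hand": [0,0,0,0]
}}

```text
time_s: 1.53
ee_pos: [286.6, -404.1, 214.0]
ee_rot: [-179.9, -0.2, 50.8]
force: [-0.6, 0.6, 0.4]
gripper_width: 67.6
gripper_force: 0.0
```

Emit:
{"op": "apply_moves", "data": {
  "delta_pos": [
    [0.5,1,0],
    [0.5,1,0],
    [0.5,1,0],
    [0.5,1,0]
  ],
  "rot": [
    [0,0,0.317],
    [0,0,0.317],
    [0,0,0.317],
    [0,0,0.317]
  ],
  "hand": [0,0,0,0]
}}

```text
time_s: 1.87
ee_pos: [346.7, -284.3, 214.1]
ee_rot: [180.0, -0.2, 78.1]
force: [-1.0, -0.0, 0.1]
gripper_width: 40.8
gripper_force: 0.0
```

Emit:
{"op": "apply_moves", "data": {
  "delta_pos": [
    [0.5,1,0],
    [0.5,1,0],
    [0.5,1,0],
    [0.5,1,0]
  ],
  "rot": [
    [0,0,0],
    [0,0,0],
    [0,0,0],
    [0,0,0]
  ],
  "hand": [0,0,0,0]
}}

```text
time_s: 2.2
ee_pos: [407.1, -164.6, 214.2]
ee_rot: [179.9, -0.1, 77.8]
force: [-0.3, -0.8, 0.7]
gripper_width: 14.2
gripper_force: 0.0
```

Emit:
{"op": "apply_moves", "data": {
  "delta_pos": [
    [0.5,1,0],
    [0.5,1,0],
    [0.5,1,0],
    [0.5,1,0],
    [0.5,1,0]
  ],
  "rot": [
    [0,0,0],
    [0,0,0],
    [0,0,0],
    [0,0,0],
    [0,0,0]
  ],
  "hand": [0,0,0,0,0]
}}

```text
time_s: 2.62
ee_pos: [466.4, -47.2, 213.9]
ee_rot: [180.0, -0.0, 77.8]
force: [-0.1, -0.4, 0.1]
gripper_width: 0.4
gripper_force: 0.0
```

```bash
cat >> h.py <<'E'
from scipy.spatial.transform import Rotation as Ro
def wray(p,s,uv):
    K=np.array(p["camera_matrix"]);M=np.array(p["mount"])
    a=np.array([(uv[0]-K[0,2])/K[0,0],(uv[1]-K[1,2])/K[1,1]]);th=np.linalg.norm(a)+1e-12
    d=np.r_[a/th*np.sin(th),np.cos(th)]
    R=Ro.from_euler("xyz",s["ee_rot"],degrees=True).as_matrix()
    return R@M[:3,3]+s["ee_pos"],R@M[:3,:3]@d
def wat(p,s,uv,z):
    c,d=wray(p,s,uv);return c+d*(z-c[2])/d[2]
E
python3 - <<'E'
from h import *
s=env.state(); print(s["time_s"],s["ee_pos"],s["ee_rot"],s["qpos"],s["gripper_width"])
p=viewer.grab_frame("wrist"); save(p,"w1.png"); print(p["camera_matrix"],p["mount"])
for q,z in(("corner",15),("cheek",15),("block",15),("plug",15),("jig",0)):
    for r in spotter.landmark_of(p,q)[:3]: print(q,round(r["score"],2),np.round(r["position"],1),np.round(wat(p,s,r["position"],z),1))
E
```

```text
2.6167 [466.38540648 -47.21562419 213.89891457] [ 1.79982687e+02 -7.20525707e-03  7.78184925e+01] [-7.19057979e+00  8.70034707e+00  1.02716737e+02  6.09322749e-03
  6.85650420e+01  4.98870290e+00] 0.4110677405166467
[[309.70691629   0.         319.32501212]
 [  0.         309.70691629 196.04022658]
 [  0.           0.           1.        ]] [[-1.28150132e-03 -9.68935583e-01 -2.47309913e-01  6.89238088e+01]
 [ 9.99998363e-01 -1.55762192e-03  9.20853028e-04 -3.62969606e-01]
 [-1.27746261e-03 -2.47308328e-01  9.68935993e-01 -1.71344918e+02]
 [ 0.00000000e+00  0.00000000e+00  0.00000000e+00  1.00000000e+00]]
corner 0.42 [453.8 115.1] [649.   -5.4  15. ]
block 0.82 [368.1  95.8] [543.7  35.6  15. ]
block 0.61 [231.4 142.1] [370.3  17.3  15. ]
block 0.59 [207.3  40.2] [367.9 151.6  15. ]
plug 0.74 [334.1  10.2] [527.2 148.7  15. ]
jig 0.62 [376.  68.] [563.6  69.1   0. ]
```

View pics/w1.png

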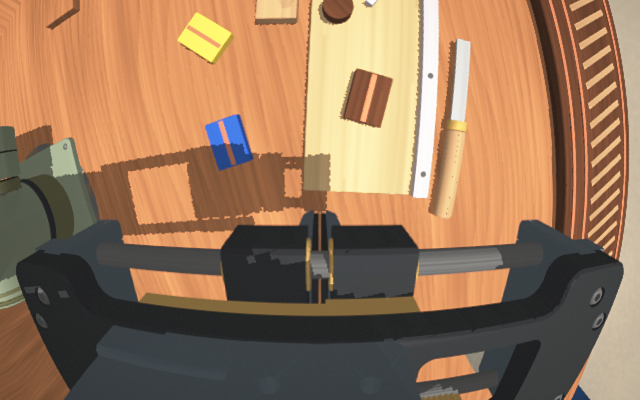

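```bash
cat > m.py <<'E'
from h import *
def block(p,s,z=33):
    best=None
    for r in spotter.trace(p,"block"):
        m=r["mask"]; c=np.median(p["pixels"][m],axis=0).astype(int)
        if r["score"]>.3 and c.max()<130 and c[0]>c[2]:   # dark wood
            cs,_=cv2.findContours(m.astype(np.uint8),cv2.RETR_EXTERNAL,cv2.CHAIN_APPROX_NONE)
            k=max(cs,key=cv2.contourArea)[:,0,:]
            w=np.array([wat(p,s,u,z)[:2] for u in k],np.float32)
            (cx,cy),(a,b),_=cv2.minAreaRect(w); bx=cv2.boxPoints(cv2.minAreaRect(w))
            e=[bx[1]-bx[0],bx[2]-bx[1]]; l=max(e,key=np.linalg.norm); l=l if l[1]>0 else -l
            print("block",round(r["score"],2),c,np.round([cx,cy],1),"size",np.round([a,b],1),"yaw",round(np.degrees(np.arctan2(-l[0],l[1])),1))
def rail(p,s):
    g=p["pixels"].astype(int); L=[];Rr=[]
    for row in range(0,190,3):
        ok=(g[row].min(1)>150)&(g[row].max(1)-g[row].min(1)<40); c=[u for u in np.flatnonzero(ok) if 380<u<470]
        if len(c)>8:
            if max(c)-min(c)<26: L.append(wat(p,s,(min(c)-.5,row),27)[:2]);Rr.append(wat(p,s,(max(c)+.5,row),27)[:2])
    for X in(L,Rr):
        vx,vy,x,y=cv2.fitLine(np.array(X,np.float32),cv2.DIST_HUBER,0,.01,.01).ravel()
        if vy<0:vx,vy=-vx,-vy
        print("rail edge n",len(X),"pt",np.round([x,y],1),"yaw",round(np.degrees(np.arctan2(-vx,vy)),2))
E
python3 - <<'E'
from m import *
s=env.state();p=viewer.grab_frame("wrist");block(p,s);rail(p,s)
for u,z in(((431,76),27),((423,174),27),((303,191),15),((413,196),27),((428,198),27)):print(u,np.round(wat(p,s,u,z),1))
im=cv2.resize(p["pixels"][0:210,280:480,::-1],None,fx=2.8,fy=2.8,interpolation=cv2.INTER_CUBIC);cv2.imwrite("pics/w1c.png",im)
E
```

```text
rail edge n 36 pt [598.3   0.6] yaw -14.95
rail edge n 36 pt [619.9   4.3] yaw -14.89
(431, 76) [621.9  42.4  27. ]
(423, 174) [589.5 -73.   27. ]
(303, 191) [441.1 -64.8  15. ]
(413, 196) [572.6 -97.6  27. ]
(428, 198) [ 591.8 -104.6   27. ]
```

View pics/w1c.png

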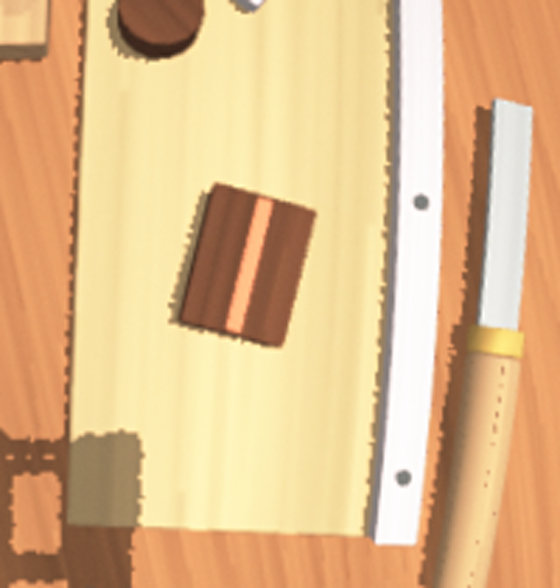

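Emit:
{"op": "apply_moves", "data": {
  "delta_pos": [
    [0.53,0.31,0],
    [0.53,0.31,0],
    [0.53,0.31,0],
    [0.53,0.31,0]
  ],
  "rot": [
    [0,0,0],
    [0,0,0],
    [0,0,0],
    [0,0,0]
  ],
  "hand": [0,0,0,0]
}}

```text
time_s: 3.35
ee_pos: [529.5, -11.9, 213.5]
ee_rot: [-180.0, 0.0, 77.6]
force: [-0.9, -0.1, 0.9]
gripper_width: 0.6
gripper_force: 0.0
```

```bash
sed -i 's/c.max()<130 and c\[0\]>c\[2\]/c[0]<170 and c[0]>1.3*c[2] and c[1]<.75*c[0]/' m.py
python3 - <<'E'
from m import *
s=env.state();p=viewer.grab_frame("wrist");save(p,"w2.png");print(s["ee_pos"],s["ee_rot"])
block(p,s)
for q,z in(("corner",15),("cheek",15),("block",15),("plug",15),("jig",0)):
    for r in spotter.landmark_of(p,q)[:2]: print(q,round(r["score"],2),np.round(r["position"],1),np.round(wat(p,s,r["position"],z),1))
E
```

```text
[529.47855959 -11.87416827 213.4992399 ] [-1.79950148e+02  2.57597684e-02  7.76029572e+01]
block 0.85 [137  87  61] [540.8  33.6] size [60.  43.8] yaw -26.0
corner 0.96 [378.6   8. ] [644.8 177.5  15. ]
cheek 0.69 [339.   26.2] [591.7 161.7  15. ]
block 0.87 [193.8 181.6] [370.   16.9  15. ]
block 0.77 [318.7 135.6] [539.1  35.7  15. ]
plug 0.71 [291.2  46.5] [530.8 148.7  15. ]
jig 0.92 [328.  108.9] [557.2  64.9   0. ]
jig 0.65 [319.  136.1] [539.1  34.2   0. ]
```

View pics/w2.png

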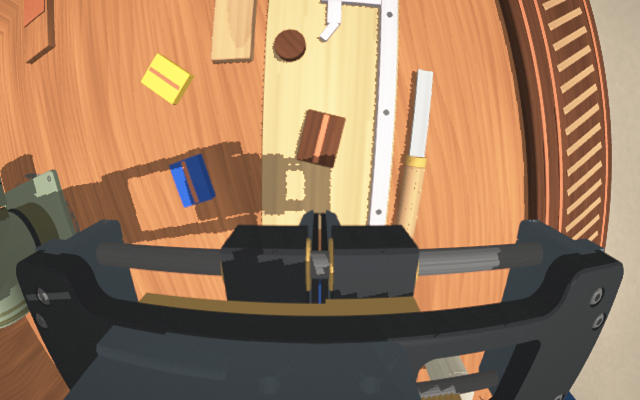

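```bash
cat > j.py <<'E'
from m import *
def screws(p,s,pts):
    g=cv2.cvtColor(p["pixels"],cv2.COLOR_RGB2GRAY); o=[]
    for c,r in pts:
        w=255.-g[r-5:r+6,c-4:c+5]; w=np.clip(w-100,0,None); yy,xx=np.mgrid[r-5:r+6,c-4:c+5]
        u=((w*xx).sum()/w.sum(),(w*yy).sum()/w.sum()); o.append(wat(p,s,u,27)); print(np.round(u,1),np.round(o[-1],1))
    return np.array(o)
E
python3 - <<'E'
from j import *
s=env.state();p=viewer.grab_frame("wrist")
o=screws(p,s,[(389,14),(386,112),(379,212)])
for a,b in((0,1),(1,2),(0,2)):
    d=o[a]-o[b];print("yaw",-np.degrees(np.arctan2(d[0],d[1])),np.hypot(*d[:2]))
for row in(30,60,90,120,150,180,200): # rail inner bottom/top edges
    print(row,p["pixels"][row,366:400].tolist() if row==120 else "")
E
```

```text
[389.4  13.9] [652.3 163.9  27. ]
[386.3 111.6] [621.5  47.5  27. ]
[378.8 210.8] [590.6 -68.5  27. ]
yaw -14.833716450191076 120.4306533128321
yaw -14.876936275747463 120.02230015639626
yaw -14.85528966358012 240.4529363667273
30 
60 
90 
120 [[246, 223, 161], [249, 228, 167], [251, 232, 171], [251, 234, 171], [251, 234, 172], [251, 233, 171], [253, 234, 173], [255, 234, 171], [195, 159, 113], [151, 128, 97], [144, 130, 121], [187, 176, 175], [245, 237, 236], [255, 253, 252], [253, 251, 250], [253, 250, 249], [253, 250, 250], [254, 252, 251], [254, 252, 252], [254, 251, 251], [254, 252, 251], [254, 252, 252], [254, 252, 251], [253, 251, 250], [253, 251, 250], [253, 251, 250], [254, 252, 252], [252, 248, 247], [246, 232, 210], [235, 195, 139], [224, 153, 100], [232, 156, 102], [233, 159, 103], [233, 159, 104]]
150 
180 
200
```

Emit:
{"op": "apply_moves", "data": {
  "delta_pos": [
    [-0.337,0.495,0],
    [-0.337,0.495,-0.4],
    [-0.337,0.495,-0.8],
    [-0.337,0.495,-0.8],
    [-0.337,0.495,-0.8]
  ],
  "rot": [
    [0,0,-0.028],
    [0,0,-0.028],
    [0,0,-0.028],
    [0,0,-0.028],
    [0,0,-0.028]
  ],
  "hand": [0,0,0,0,0]
}}

```text
time_s: 4.17
ee_pos: [484.3, 47.8, 114.2]
ee_rot: [-179.5, 0.2, 75.2]
force: [0.1, -0.0, 0.2]
gripper_width: 0.4
gripper_force: 0.0
```

Emit:
{"op": "apply_moves", "data": {
  "delta_pos": [
    [0,0,-0.3],
    [0,0,-0.5],
    [0,0,-0.65],
    [0,0,-0.75],
    [0,0,-0.8],
    [0,0,-0.8]
  ],
  "rot": [
    [0,0,0],
    [0,0,0],
    [0,0,0],
    [0,0,0],
    [0,0,0],
    [0,0,0]
  ],
  "hand": [0,0,0,0,0,0]
}}

```text
time_s: 4.67
ee_pos: [489.1, 47.3, 22.0]
ee_rot: [180.0, 0.0, 75.1]
force: [-0.5, 0.7, 0.2]
gripper_width: 0.9
gripper_force: 0.0
```

Emit:
{"op": "apply_moves", "data": {
  "delta_pos": [
    [0.042,-0.011,0],
    [0.084,-0.022,0],
    [0.126,-0.033,0],
    [0.168,-0.044,0],
    [0.21,-0.056,0],
    [0.251,-0.067,0],
    [0.293,-0.078,0],
    [0.335,-0.089,0],
    [0.377,-0.1,0],
    [0.419,-0.111,0]
  ],
  "rot": [
    [0,0,0],
    [0,0,0],
    [0,0,0],
    [0,0,0],
    [0,0,0],
    [0,0,0],
    [0,0,0],
    [0,0,0],
    [0,0,0],
    [0,0,0]
  ],
  "hand": [0,0,0,0,0,0,0,0,0,0]
}}

```text
time_s: 5.5
ee_pos: [539.3, 34.2, 21.9]
ee_rot: [-180.0, 0.0, 75.2]
force: [-1.7, 0.0, 0.5]
gripper_width: 0.2
gripper_force: 0.5
```

```bash
cat >> j.py <<'E'
C=np.array([645.8,177.7]);th=np.radians(-14.86);RJ=np.array([[np.cos(th),np.sin(th)],[-np.sin(th),np.cos(th)]])
def inC(w): return np.round(RJ@(np.asarray(w)[:2]-C),1)
def look(n):
    s=env.state();p=viewer.grab_frame("wrist");save(p,n)
    print("tcp",inC(s["ee_pos"]),s["ee_pos"][2].round(1),s["force"].round(1),s["time_s"]);block(p,s)
    for r in spotter.landmark_of(p,"block")[:2]: print(np.round(r["position"],1),inC(wat(p,s,r["position"],15)))
    return s,p
E
sed -i 's/print("block",/C=np.array([645.8,177.7]);t=np.radians(-14.86);d=np.array([cx,cy])-C;print("inC",np.round([d[0]*np.cos(t)+d[1]*np.sin(t),d[1]*np.cos(t)-d[0]*np.sin(t)],1),"block",/' m.py
python3 -c "
from j import *
look('w3.png')"
```

```text
tcp [ -66.2 -166. ] 21.9 [-1.7  0.   0.5] 5.5
inC [ -34.8 -146.4] block 0.55 [72 47 34] [574.6  45.2] size [32.2 44.3] yaw 75.4
[125.1 290.9] [-219.3 -219.5]
[371.5 224.9] [ -34.2 -161. ]
```

View pics/w3.png

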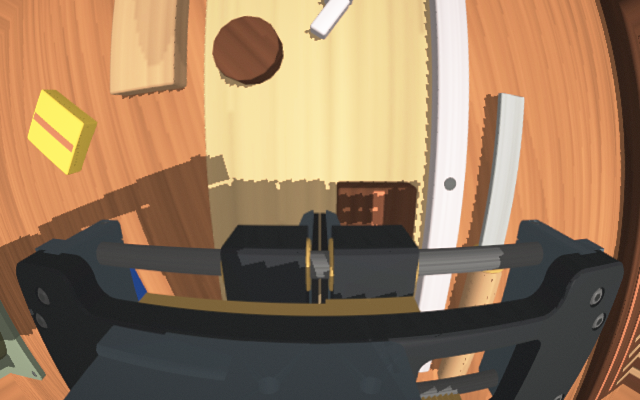

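Emit:
{"op": "apply_moves", "data": {
  "delta_pos": [
    [0.016,-0.004,0],
    [0.032,-0.009,0],
    [0.048,-0.013,0],
    [0.064,-0.017,0],
    [0.064,-0.017,0]
  ],
  "rot": [
    [0,0,0],
    [0,0,0],
    [0,0,0],
    [0,0,0],
    [0,0,0]
  ],
  "hand": [0,0,0,0,0]
}}

```text
time_s: 6.07
ee_pos: [547.1, 32.2, 22.0]
ee_rot: [180.0, -0.0, 75.2]
force: [0.6, 0.1, 0.3]
gripper_width: 0.5
gripper_force: 0.0
```

Emit:
{"op": "apply_moves", "data": {
  "delta_pos": [
    [0.008,-0.002,0],
    [0.016,-0.004,0],
    [0.016,-0.004,0]
  ],
  "rot": [
    [0,0,0],
    [0,0,0],
    [0,0,0]
  ],
  "hand": [0,0,0]
}}

```text
time_s: 6.32
ee_pos: [548.6, 31.8, 22.0]
ee_rot: [180.0, -0.0, 75.2]
force: [0.8, -0.4, -0.5]
gripper_width: 0.3
gripper_force: 0.0
```

```bash
python3 -c "
from j import *
look('w4.png')"
```

```text
tcp [ -56.6 -166. ] 22.0 [ 0.8 -0.4 -0.5] 6.3167
inC [ -25.2 -145.8] block 0.79 [73 48 35] [584.   43.3] size [32.1 44.2] yaw 75.4
[ 58.3 132.5] [-253.2  -93. ]
[371.8 226. ] [ -24.4 -161.7]
```

Emit:
{"op": "apply_moves", "data": {
  "delta_pos": [
    [0.008,-0.002,0],
    [0.016,-0.004,0],
    [0.024,-0.006,0],
    [0.024,-0.006,0]
  ],
  "rot": [
    [0,0,0],
    [0,0,0],
    [0,0,0],
    [0,0,0]
  ],
  "hand": [0,0,0,0]
}}

```text
time_s: 6.8
ee_pos: [550.8, 31.1, 22.0]
ee_rot: [-179.9, 0.0, 75.2]
force: [-2.9, -0.0, 1.6]
gripper_width: 0.7
gripper_force: 1.1
```

Emit:
{"op": "apply_moves", "data": {
  "delta_pos": [
    [0.008,-0.002,0],
    [0.008,-0.002,0],
    [0.008,-0.002,0]
  ],
  "rot": [
    [0,0,0],
    [0,0,0],
    [0,0,0]
  ],
  "hand": [0,0,0]
}}

```text
time_s: 7.05
ee_pos: [550.9, 31.1, 21.9]
ee_rot: [-179.8, 0.0, 75.1]
force: [-5.2, 1.5, 4.7]
gripper_width: 0.4
gripper_force: 2.7
```

Emit:
{"op": "apply_moves", "data": {
  "delta_pos": [
    [-0.1,0.027,0],
    [-0.201,0.053,0],
    [-0.201,0.053,0],
    [-0.26,-0.16,0],
    [-0.313,-0.366,0],
    [-0.313,-0.366,0],
    [-0.16,-0.41,0],
    [0,-0.45,0],
    [0.138,-0.486,0],
    [0.138,-0.486,0]
  ],
  "rot": [
    [0,0,0],
    [0,0,0],
    [0,0,0],
    [0,0,0],
    [0,0,0],
    [0,0,0],
    [0,0,0],
    [0,0,0],
    [0,0,0],
    [0,0,0]
  ],
  "hand": [0,0,0,0,0,0,0,0,0,0]
}}

```text
time_s: 7.88
ee_pos: [574.1, -28.3, 22.5]
ee_rot: [179.6, -0.1, 75.1]
force: [0.9, -0.1, 0.9]
gripper_width: 0.4
gripper_force: 0.0
```

```bash
python3 -c "
from j import *
look('w5.png')"
```

```text
tcp [ -16.4 -217.5] 22.5 [ 0.9 -0.1  0.9] 7.8833
inC [ -22.8 -162.6] block 0.81 [132  83  58] [582.1  26.4] size [59.7 44.3] yaw -15.0
[309.7 140.5] [ -22.  -161.2]
[ 72.1 232.8] [-213.2 -223.7]
```

View pics/w5.png

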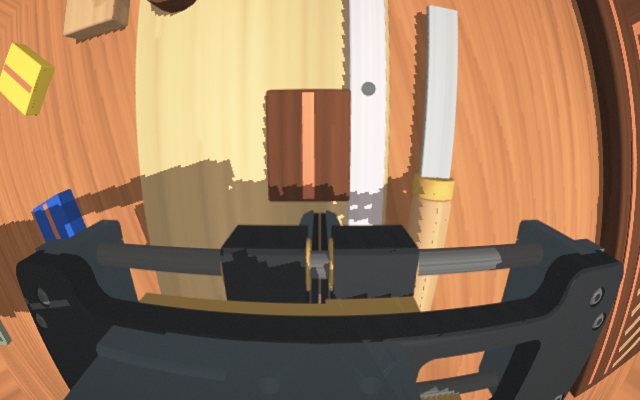

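Emit:
{"op": "apply_moves", "data": {
  "delta_pos": [
    [0,0,0],
    [0,0,0]
  ],
  "rot": [
    [0,0,0],
    [0,0,0]
  ],
  "hand": [0,0]
}}

```text
time_s: 8.2
ee_pos: [567.9, -27.2, 21.9]
ee_rot: [-180.0, 0.0, 75.2]
force: [-0.5, 0.4, -0.2]
gripper_width: 0.4
gripper_force: 0.0
```

Emit:
{"op": "apply_moves", "data": {
  "delta_pos": [
    [0.0135,0.048,0],
    [0.027,0.096,0],
    [0.0405,0.145,0],
    [0.054,0.193,0],
    [0.0675,0.241,0],
    [0.081,0.289,0],
    [0.0945,0.337,0],
    [0.108,0.386,0],
    [0.1215,0.434,0],
    [0.135,0.482,0]
  ],
  "rot": [
    [0,0,0],
    [0,0,0],
    [0,0,0],
    [0,0,0],
    [0,0,0],
    [0,0,0],
    [0,0,0],
    [0,0,0],
    [0,0,0],
    [0,0,0]
  ],
  "hand": [0,0,0,0,0,0,0,0,0,0]
}}

```text
time_s: 9.03
ee_pos: [585.2, 31.0, 21.9]
ee_rot: [180.0, -0.0, 75.2]
force: [-0.5, -0.9, -0.4]
gripper_width: 0.2
gripper_force: 0.3
```

```bash
python3 -c "
from j import *
look('w6.png')"
```

```text
tcp [ -20.9 -157.4] 21.9 [-0.5 -0.9 -0.4] 9.0333
inC [ -22.6 -110.2] block 0.9 [131  83  58] [595.7  77. ] size [59.8 44.2] yaw -14.9
[ 33. 144.] [-253.8  -90. ]
[315.1 151.3] [ -23.5 -107.3]
```

Emit:
{"op": "apply_moves", "data": {
  "delta_pos": [
    [0.0109,0.0403,0],
    [0.0218,0.0806,0],
    [0.0327,0.1209,0],
    [0.0436,0.1612,0],
    [0.0545,0.2015,0],
    [0.0654,0.2418,0],
    [0.0763,0.2821,0],
    [0.0872,0.3224,0],
    [0.0981,0.3627,0],
    [0.109,0.403,0]
  ],
  "rot": [
    [0,0,0],
    [0,0,0],
    [0,0,0],
    [0,0,0],
    [0,0,0],
    [0,0,0],
    [0,0,0],
    [0,0,0],
    [0,0,0],
    [0,0,0]
  ],
  "hand": [0,0,0,0,0,0,0,0,0,0]
}}

```text
time_s: 10.02
ee_pos: [598.1, 79.1, 22.0]
ee_rot: [-180.0, 0.0, 75.2]
force: [-0.8, -0.7, -0.1]
gripper_width: 0.5
gripper_force: 0.5
```

```bash
python3 -c "
from j import *
look('w7.png')"
```

```text
tcp [ -20.8 -107.5] 22.0 [-0.8 -0.7 -0.1] 10.0167
inC [-23.1 -60.5] block 0.72 [118  74  51] [607.9 125.2] size [61.  44.6] yaw -14.3
[313.6 153.6] [-24.3 -58.8]
[ 40.8 199.7] [-253.2  -87. ]
```

Emit:
{"op": "apply_moves", "data": {
  "delta_pos": [
    [0.0065,0.0242,0],
    [0.0129,0.0483,0],
    [0.0194,0.0725,0],
    [0.0258,0.0967,0],
    [0.0323,0.1208,0],
    [0.0387,0.145,0],
    [0.0452,0.1692,0],
    [0.0516,0.1933,0],
    [0.058,0.2175,0],
    [0.058,0.2175,0]
  ],
  "rot": [
    [0,0,0],
    [0,0,0],
    [0,0,0],
    [0,0,0],
    [0,0,0],
    [0,0,0],
    [0,0,0],
    [0,0,0],
    [0,0,0],
    [0,0,0]
  ],
  "hand": [0,0,0,0,0,0,0,0,0,0]
}}

```text
time_s: 11.0
ee_pos: [605.3, 105.4, 22.0]
ee_rot: [180.0, -0.0, 75.2]
force: [-0.2, 0.0, -0.3]
gripper_width: 0.5
gripper_force: 0.0
```

Emit:
{"op": "apply_moves", "data": {
  "delta_pos": [
    [0.0022,0.008,0],
    [0.0044,0.016,0],
    [0.0044,0.016,0]
  ],
  "rot": [
    [0,0,0],
    [0,0,0],
    [0,0,0]
  ],
  "hand": [0,0,0]
}}

```text
time_s: 11.25
ee_pos: [605.6, 106.8, 22.0]
ee_rot: [180.0, -0.0, 75.2]
force: [-0.1, -0.4, 0.2]
gripper_width: 0.3
gripper_force: 0.0
```

```bash
python3 -c "
from j import *
look('w8.png')"
```

```text
tcp [-20.6 -78.8] 22.0 [-0.1 -0.4  0.2] 11.25
inC [-23.  -31.7] block 0.55 [132  83  58] [615.4 152.9] size [59.8 43.5] yaw -14.5
[ 47.1 230.3] [-253.1  -85.3]
```

View pics/w8.png

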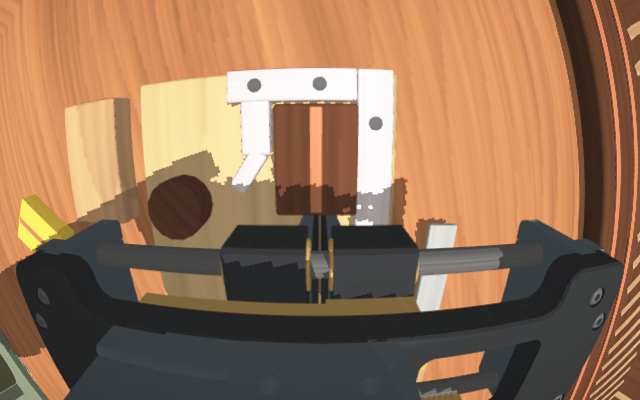

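Nearly home (block from (275,104) to (357,213), a sliver from the stop). I'll press until the stop answers.

Emit:
{"op": "apply_moves", "data": {
  "delta_pos": [
    [0.0022,0.008,0],
    [0.0044,0.016,0],
    [0.0044,0.016,0],
    [0.0044,0.016,0]
  ],
  "rot": [
    [0,0,0],
    [0,0,0],
    [0,0,0],
    [0,0,0]
  ],
  "hand": [0,0,0,0]
}}

```text
time_s: 11.73
ee_pos: [606.1, 108.6, 22.0]
ee_rot: [180.0, 0.0, 75.2]
force: [-0.5, -0.6, 0.4]
gripper_width: 0.5
gripper_force: 0.3
```

Emit:
{"op": "apply_moves", "data": {
  "delta_pos": [
    [0.0022,0.008,0],
    [0.0033,0.012,0],
    [0.0033,0.012,0],
    [0.0033,0.012,0]
  ],
  "rot": [
    [0,0,0],
    [0,0,0],
    [0,0,0],
    [0,0,0]
  ],
  "hand": [0,0,0,0]
}}

```text
time_s: 12.07
ee_pos: [606.2, 108.7, 22.0]
ee_rot: [-180.0, 0.1, 75.2]
force: [-1.0, -5.0, 1.0]
gripper_width: 0.2
gripper_force: 2.7
```

Emit:
{"op": "apply_moves", "data": {
  "delta_pos": [
    [-0.0214,-0.0805,0],
    [-0.0535,-0.2014,0],
    [-0.0535,-0.2014,0],
    [-0.0535,-0.2014,0.3],
    [-0.0535,-0.2014,0.6],
    [-0.0535,-0.2014,0.9],
    [-0.0535,-0.2014,0.9],
    [-0.0535,-0.2014,0.9]
  ],
  "rot": [
    [0,0,0],
    [0,0,0],
    [0,0,0],
    [0,0,0],
    [0,0,0],
    [0,0,0],
    [0,0,0],
    [0,0,0]
  ],
  "hand": [0,0,0,0,0,0,0,0]
}}

```text
time_s: 12.73
ee_pos: [601.6, 85.9, 132.6]
ee_rot: [179.7, -0.1, 75.1]
force: [-0.4, 0.4, -1.2]
gripper_width: 0.6
gripper_force: 0.0
```

Run:
```python
from j import *
s,p=look('w9.png')
for q in("corner","cheek","plug"):
    for r in spotter.landmark_of(p,q)[:1]: print(q,np.round(r["position"],1),inC(wat(p,s,r["position"],15)),np.round(wat(p,s,r["position"],15),1))
cv2.imwrite("pics/w9c.png",cv2.resize(p["pixels"][20:220,220:440,::-1],None,fx=2.9,fy=2.9,interpolation=cv2.INTER_CUBIC))
```

```text
tcp [ -19.2 -100.1] 132.6 [-0.4  0.4 -1.2] 12.7333
inC [-22.4 -30.2] block 0.57 [142  90  63] [616.4 154.3] size [59.9 45. ] yaw -15.1
[152.4 291.2] [-221.1 -222.9]
[315.4 113.9] [-22.1 -26.4]
corner [340.8  87.8] [ 1.3 -1.8] [646.6 175.6  15. ]
cheek [285.2 116.2] [-50.1 -28.2] [590.1 163.3  15. ]
plug [230.5 151.9] [-103.8  -60.6] [529.9 145.7  15. ]
```

View pics/w9c.png

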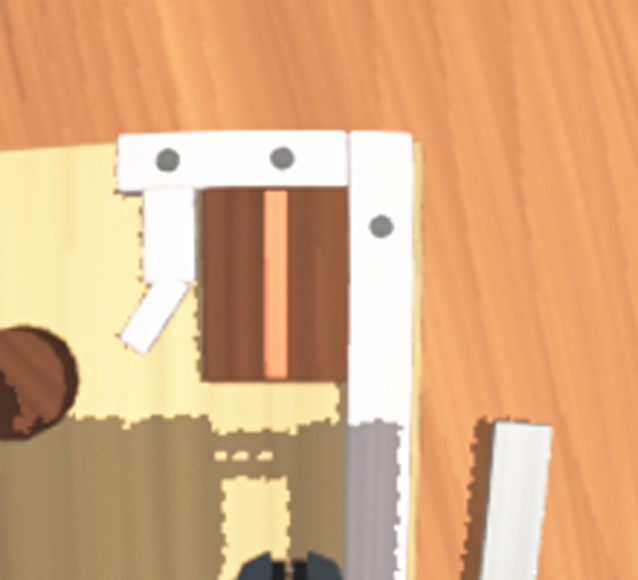

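The crop shows the block's top edge against the end stop and its right edge against the rail, parallel to both. The plug and chisel have not moved, and the hand is clear.

```bash
python3 -c "
from h import *
print(env.job_done())"
```

```text
the job is handed in; nothing more can be done
None
```

I pushed the block flat to the rail, slid it home, lifted the hand clear and handed the job in: my last look put the block within about 0.5 mm of home and 0.3° of parallel, but no verdict was returned.

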